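# Find the softest heel cushion and mark it

## Robot

A 6-joint arm with a two-finger parallel gripper is mounted at the origin on the work surface. World frame = base frame: x ahead of the robot, y to its left, z up, the work surface at z = 0. Lengths are in m, angles in rad, forces in N, time in s.
With the tool pointing down it reaches from about 0.275 to 0.725 m from the base axis. Payload 15.9 kg.
Tool frame: the origin (TCP) lies midway between the tips of the shut fingers; the grasp point (between the pads) lies ctrl.grasp_offset behind it (ctrl.grasp_offset is the distance from the TCP to the grasp point, in m); z points along the fingers, y is the line along which they close (so a half turn about z gives the same grasp; the last joint's range is limited). The gripper opens to 85 mm and grips with 20 to 120 N. Pads are 22 mm wide; open, the fingers measure 114 mm over their backs; the gripper's body (76 mm by 85 mm) begins 54 mm behind the grasp point. The pads swing forward as they close: fully open they stand 13 mm farther back than shut.
Start: joints at [-1.122, 0.213, -0.034, 1.323, 0, 1.571], TCP at [0.217, -0.45, 0.231] pointing down, gripper open.
Joint ranges: [-2.98, 2.98], [-0.74, 1.72], [-1.14, 1.35], [-2.1, 2.04], [-1.57, 1.44], [-3.14, 3.14]. Speed limits (rad/s): [1.89, 1.89, 2.39, 2.57, 3.14, 3.14].

## Interface

Orientations are given as [roll, pitch, yaw] about the fixed x, y, z axes, in that order (R = Rz(yaw) Ry(pitch) Rx(roll)).
In Python, from plant import status, optics, sign_off, finder, ctrl gives the robot as it stands.
- The arm moves only by the tool send_rows, never from a script. Its argument "series" is a list of rows, each a list of 7 numbers: the shift along the tool's x, y, z in mm, then the turn, a rotation vector about the tool's x, y, z in rad, then the opening, from -1 (shut) to 1 (fully open), so that 0 is half open. In form: [[dx, dy, dz, rx, ry, rz, fingers], ...]. A call has 1 to 12 rows; each row shifts and turns the commanded pose from where the row before left it, along the tool's axes as they then stand; what a row does not reach is not made up. A row lasts 1/8 s, in which the tool goes at most 62.5 mm and 10.7 degrees, less where a joint would pass 70% of its speed; a pose out of reach is approached as far as the arm can. A call is refused whole if a number of a shift passes 62.5 or a number of a turn 0.188, either way. A call with a gripper value outside its range is refused whole. The fingers move at their own pace and stop on an object; "force" is the grip in N (left out, the last holds). Time passes only in rows, so rows that do not move let the fingers close. It gives the time, the measured TCP pose, the force, the opening and the grip force at its end, in the units of the state.
- status.sense(): the state, without advancing time (a new reading comes with each control period).
- optics.capture(name): name is "scene" or "side" or "wrist"; returns the picture (480x640x3 uint8, red, green, blue); there is no depth.
- optics.camera_model(name): a dict with "camera_matrix" (3x3 intrinsics, pixels), "dist" ([k1, k2, p1, p2, k3] as OpenCV has them; the pictures are not rectified), "extrinsics" (4x4, takes a point from world to camera coordinates). Camera axes: x right, y down, z forward; pixel columns grow to the right and rows downward; lengths in m; the calibration is good to about 2 mm. A picture is of the moment at which its call begins: read the wrist's pose just before it. camera_model takes no time and is no camera call; for the wrist camera it gives the pose at the moment of the call.
- sign_off(): hands the job in; it is judged then, once.
Trained networks look in the newest picture that a camera, given by its name, has taken for a name from the list of things; names that differ only in an ending like _2 or _b are one class to them, and where a whole thing is asked for, a point or a joint stands for the part that bears it (a point fixed in the world has none). Each returns a list of dicts, best first, with "conf" (0 to 1); they miss things now and then, are a little off and sometimes report something else, mostly with a low value. They report only what shows in the picture. A call takes as long as a camera call. They do not tell look-alikes from the thing itself.
- finder.cut_out(camera, label): "pixels" (480x640 bool, what is visible of it).
- finder.place_of(camera, label): "position" ([x, y, z] in m, in the coordinates of the camera as it stood for that picture, good to about 4 mm: a listed point, or the origin of a listed thing).
The state is a dict: "time_s": time; "joint_positions": joint angles; "joint_vel": joint speeds; "joint_efforts": joint torques, N m; "ee_pos": TCP position; "tool_rot": TCP orientation; "contact_force": force on the tool from outside, world axes, zero at the start; "moment": the same for the moment, N m; "width": finger opening in m; "grip_force": force on a finger pad.
Only numpy, scipy, OpenCV 4.12 (cv2) and the standard library are available. Lean on these libraries where they do the work, as an engineer would, in place of code of your own. Each camera call takes 0.05 s, during which the arm holds its last target. There are 200 camera calls.

## Task

Three sprung heel cushions stand on test mounts on the prosthetics bench: with closed fingertips press each blue pad down about a centimetre in turn, from the robot's left to its right, to feel which is the softest. Then push the orange tag of the softest one fully down, leaving the other two tags up and all pads free. Do not pick up or disturb the loose things around them.

Things in the scene. Friction and masses are not known exactly. Their poses are not given: they have to be found in the camera images.
- mount_a: heel-cushion test mount bolted to the bench, one of three lookalikes in a row across it (robot's left is +y) that swap places between starts. Base plate 150 x 76 x 12 mm, round cup 64 mm wide, 42 mm high, under the sprung pad, grey tag housing 40 mm high. Origin on the bench under the pad's centre, z up; the tag is 66 mm from it along the mount's -x, towards the robot
- pad_a_top (a point): centre of the top face of mount_a's cushion pad: flat round blue pad, 52 mm wide, on a visible steel coil spring, top 72 mm above the bench when free; it goes straight down up to 14 mm and springs back. The point moves with it
- pad_a (a joint): how far mount_a's pad is pressed down: 0 free, 0.014 m bottomed. The force grows in proportion: the softest takes about 4 N at 10 mm, the others about 8 and 14 N. Free pads settle by 0.12 mm (the softest) or 0.03 mm under their own weight: far too little to see
- tag_a_top (a point): centre of the top face of mount_a's tag: orange plastic plate on a stem, 24 mm (mount x) by 34 mm (mount y), 6 mm thick, top 62 mm above the bench when up, 48 mm when fully down
- tag_a (a joint): how far mount_a's tag is pushed down: 0 up, 0.014 m fully down at its stop. It slides against about 4 N of friction and stays where it is left
- mount_b: heel-cushion test mount bolted to the bench, one of three lookalikes in a row across it (robot's left is +y) that swap places between starts. Base plate 150 x 76 x 12 mm, round cup 64 mm wide, 42 mm high, under the sprung pad, grey tag housing 40 mm high. Origin on the bench under the pad's centre, z up; the tag is 66 mm from it along the mount's -x, towards the robot
- pad_b_top (a point): centre of the top face of mount_b's cushion pad: flat round blue pad, 52 mm wide, on a visible steel coil spring, top 72 mm above the bench when free; it goes straight down up to 14 mm and springs back. The point moves with it
- pad_b (a joint): how far mount_b's pad is pressed down: 0 free, 0.014 m bottomed. The force grows in proportion: the softest takes about 4 N at 10 mm, the others about 8 and 14 N. Free pads settle by 0.12 mm (the softest) or 0.03 mm under their own weight: far too little to see
- tag_b_top (a point): centre of the top face of mount_b's tag: orange plastic plate on a stem, 24 mm (mount x) by 34 mm (mount y), 6 mm thick, top 62 mm above the bench when up, 48 mm when fully down
- tag_b (a joint): how far mount_b's tag is pushed down: 0 up, 0.014 m fully down at its stop. It slides against about 4 N of friction and stays where it is left
- mount_c: heel-cushion test mount bolted to the bench, one of three lookalikes in a row across it (robot's left is +y) that swap places between starts. Base plate 150 x 76 x 12 mm, round cup 64 mm wide, 42 mm high, under the sprung pad, grey tag housing 40 mm high. Origin on the bench under the pad's centre, z up; the tag is 66 mm from it along the mount's -x, towards the robot
- pad_c_top (a point): centre of the top face of mount_c's cushion pad: flat round blue pad, 52 mm wide, on a visible steel coil spring, top 72 mm above the bench when free; it goes straight down up to 14 mm and springs back. The point moves with it
- pad_c (a joint): how far mount_c's pad is pressed down: 0 free, 0.014 m bottomed. The force grows in proportion: the softest takes about 4 N at 10 mm, the others about 8 and 14 N. Free pads settle by 0.12 mm (the softest) or 0.03 mm under their own weight: far too little to see
- tag_c_top (a point): centre of the top face of mount_c's tag: orange plastic plate on a stem, 24 mm (mount x) by 34 mm (mount y), 6 mm thick, top 62 mm above the bench when up, 48 mm when fully down
- tag_c (a joint): how far mount_c's tag is pushed down: 0 up, 0.014 m fully down at its stop. It slides against about 4 N of friction and stays where it is left
- driver_mid (a point): green-handled screwdriver lying on the bench, about 200 mm long; a bystander. The point is half-way along its axis, 13 mm up
- cup_mid (a point): white plastic cup, 70 mm wide, 75 mm tall, standing; a bystander. The point is half-way up its axis
- adapter_mid (a point): steel pylon adapter, 48 mm wide, 60 mm tall, standing; a bystander. The point is half-way up its axis
- clamp_mid (a point): aluminium tube clamp ring, 48 mm wide, 30 mm tall, standing; a bystander. The point is half-way up its axis
Things that resemble listed ones, but are neither listed nor needed, are in the scene too. What is shaped like the mount_c but yellow is not meant. Leave any green look-alike of the mount_b alone.

How it is judged:
On the way, in this order (a step that is already met when the one before it is completed fails the run):
1. the left pad has been pressed down by at least 6 mm (((world y of mount_a above 0.105 m and value of joint pad_a above 0.006 m) or (world y of mount_b above 0.105 m and value of joint pad_b above 0.006 m) or (world y of mount_c above 0.105 m and value of joint pad_c above 0.006 m))), for 0.1 s.
2. the middle pad has been pressed down by at least 6 mm (((world y of mount_a between -0.105 and 0.105 m and value of joint pad_a above 0.006 m) or (world y of mount_b between -0.105 and 0.105 m and value of joint pad_b above 0.006 m) or (world y of mount_c between -0.105 and 0.105 m and value of joint pad_c above 0.006 m))), for 0.1 s.
3. the right pad has been pressed down by at least 6 mm (((world y of mount_a below -0.105 m and value of joint pad_a above 0.006 m) or (world y of mount_b below -0.105 m and value of joint pad_b above 0.006 m) or (world y of mount_c below -0.105 m and value of joint pad_c above 0.006 m))), for 0.1 s.
4. the tag of the softest pad is pushed down at least 11 of its 14 mm, its pad free (the softest is the one that settles by more than 0.075 mm under its own weight) (((value of joint tag_a above 0.011 m and value of joint pad_a between 7.5e-05 and 0.002 m) or (value of joint tag_b above 0.011 m and value of joint pad_b between 7.5e-05 and 0.002 m) or (value of joint tag_c above 0.011 m and value of joint pad_c between 7.5e-05 and 0.002 m))), for 0.2 s.
At the end, for the whole second after the job is handed in: the softest pad's tag is down by more than 11 mm of its 14 mm travel, the other two tags are up (down by less than 4 mm), all three pads have sprung back to within 2 mm, and the loose things are within 20 mm of where they were (((value of joint tag_a above 0.011 m and value of joint pad_a between 7.5e-05 and 0.002 m and value of joint each of tag_b, tag_c below 0.004 m) or (value of joint tag_b above 0.011 m and value of joint pad_b between 7.5e-05 and 0.002 m and value of joint each of tag_a, tag_c below 0.004 m) or (value of joint tag_c above 0.011 m and value of joint pad_c between 7.5e-05 and 0.002 m and value of joint each of tag_a, tag_b below 0.004 m)) and value of joint each of pad_a, pad_b, pad_c below 0.002 m and distance of each of driver_mid, cup_mid, adapter_mid, clamp_mid from where it was at the start of the episode below 0.02 m); the robot touches nothing.
It fails at once if a tag of one of the two firmer pads is pushed down by more than 4 mm ((value of joint tag_a above 0.004 m and value of joint pad_a below 7.5e-05 m) or (value of joint tag_b above 0.004 m and value of joint pad_b below 7.5e-05 m) or (value of joint tag_c above 0.004 m and value of joint pad_c below 7.5e-05 m)).
It fails at once if a loose bystander is lifted, carried or shifted by more than 20 mm (distance of any of driver_mid, cup_mid, adapter_mid, clamp_mid from where it was at the start of the episode above 0.02 m).
It also fails if it takes over 72 s, if anything falls off the work surface, if the arm or the gripper's body presses on something with over 40 N, if the wrist force passes 120 N, or if a joint passes its speed limit or range.

## Working session

There is one attempt and no reset: what is moved stays moved. The work goes in short steps, Python scripts to look and compute and a tool call to move; the robot and the scene stay as the last step left them, time stands still between calls to the robot, and variables do not carry over. Pictures are saved under pics/ and viewed, at most 10 in all, crops included, and the job is handed in when it is done.

Besides the shell and the picture viewer there is one more tool, called after "Request:" in YAML: its name, and indented under it one key for each argument. send_rows: Moves the arm, as the interface text tells. Its arguments: {"type":"object","properties":{"series":{"type":"array","items":{"type":"array","items":{"type":"number"}}},"force":{"type":"number"}},"required":["series"]}

```bash
mkdir -p pics; ls
python3 - <<'E'
from plant import status, optics, finder, ctrl
import cv2, numpy as np
print(status.sense(), ctrl.grasp_offset)
for n in ("scene","side"):
    im=optics.capture(n); cv2.imwrite(f"pics/{n}0.png",im[:,:,::-1])
    m=optics.camera_model(n); E=np.array(m["extrinsics"])
    for lab in ("mount_a","pad_a_top","tag_a_top"):
        for d in finder.place_of(n,lab):
            p=np.linalg.inv(E)@np.r_[d["position"],1]
            uv=cv2.projectPoints(p[:3].reshape(1,3),cv2.Rodrigues(E[:3,:3])[0],E[:3,3],np.array(m["camera_matrix"]),np.array(m["dist"]))[0].ravel()
            print(n,lab,round(d["conf"],2),p[:3].round(3),uv.round())
E
```

```text
pics
{'time_s': 0.0, 'joint_positions': array([-1.12200073e+00,  2.13340693e-01, -3.50412067e-02,  1.32345827e+00,
        5.53912844e-06,  1.57079782e+00]), 'joint_vel': array([-0.00128155, -0.00023881, -0.00142826, -0.00093628,  0.00079955,
       -0.0008265 ]), 'joint_efforts': array([-1.43813726e-03, -6.86146188e+01,  4.87129927e+01,  1.72511407e-02,
       -1.28124661e-04, -2.01057270e-05]), 'ee_pos': array([ 0.21680587, -0.45020185,  0.23083097]), 'tool_rot': array([-3.14054881e+00, -5.53756198e-06,  4.48794094e-01]), 'contact_force': array([ 0.6926548 , -0.03877776, -0.6753716 ]), 'moment': array([-0.0193503 ,  0.04307884,  0.02439315]), 'grip_force': 0.0, 'width': 0.08581557178723506} 0.0187
scene mount_a 0.88 [ 0.396  0.032 -0.003] [325. 206.]
scene mount_a 0.79 [0.73  0.264 0.001] [442. 285.]
scene mount_a 0.79 [ 0.713 -0.208  0.   ] [254. 309.]
scene mount_a 0.78 [0.528 0.218 0.   ] [402. 230.]
scene mount_a 0.77 [ 0.489 -0.196  0.   ] [249. 241.]
scene mount_a 0.39 [ 0.743 -0.05   0.019] [320. 304.]
scene pad_a_top 0.86 [ 0.495 -0.195  0.071] [246. 224.]
scene tag_a_top 0.67 [ 0.527  0.216 -0.001] [401. 230.]
scene tag_a_top 0.41 [ 0.431 -0.172  0.06 ] [253. 209.]
side mount_a 0.94 [0.395 0.036 0.005] [236. 266.]
side mount_a 0.88 [ 0.529  0.218 -0.001] [285. 226.]
side mount_a 0.88 [ 0.732  0.266 -0.002] [356. 213.]
side mount_a 0.82 [ 0.493 -0.19  -0.002] [295. 328.]
side mount_a 0.7 [ 0.62   0.003 -0.001] [338. 267.]
side mount_a 0.68 [ 0.715 -0.207 -0.001] [410. 320.]
side pad_a_top 0.79 [ 0.488 -0.196  0.07 ] [293. 299.]
side tag_a_top 0.45 [ 0.43  -0.166  0.064] [259. 296.]
```

View pics/scene0.png

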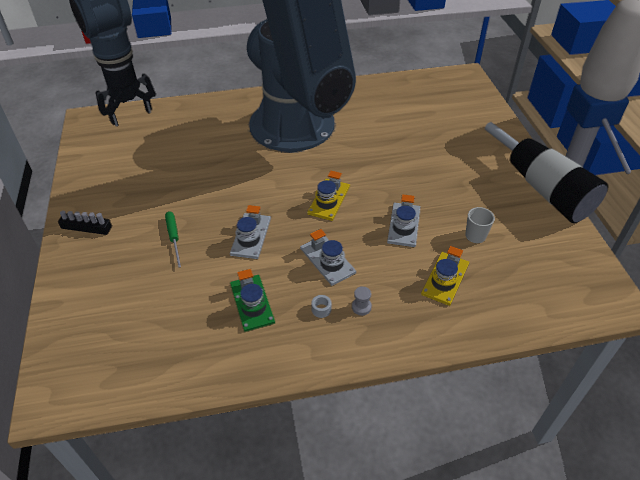

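View pics/side0.png

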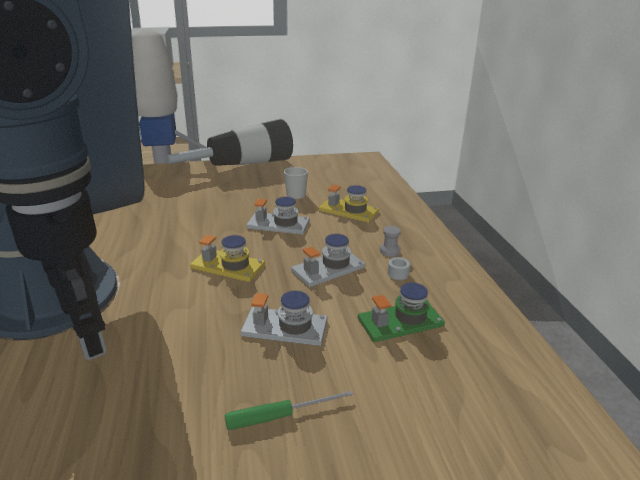

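Scene view: the three light-grey mounts are at about (404,225) left, (330,258) middle and (250,233) right. The look-alikes are yellow at (328,198) and (446,276), and green at (252,300). In the side view the grey ones are at (280,218), (330,260) and (288,320). Next I measure the pads and tags by colour and make one check crop.

Run:
```python
from plant import optics
import cv2, numpy as np
M={'L':(.528,.218),'M':(.620,.003),'R':(.491,-.193)}
ims=[]
for n in ("scene","side"):
    bgr=cv2.imread(f"pics/{n}0.png"); h=cv2.cvtColor(bgr,cv2.COLOR_BGR2HSV)
    m=optics.camera_model(n); E=np.array(m["extrinsics"]);K=np.array(m["camera_matrix"]);D=np.array(m["dist"])
    rv=cv2.Rodrigues(E[:3,:3])[0]
    pr=lambda p:cv2.projectPoints(np.float64(p).reshape(1,3),rv,E[:3,3],K,D)[0].ravel()
    def bp(uv,z):
        r=np.r_[cv2.undistortPoints(np.float64(uv).reshape(1,1,2),K,D).ravel(),1]
        c=-E[:3,:3].T@E[:3,3]; d=E[:3,:3].T@r; return c+d*(z-c[2])/d[2]
    blue=cv2.inRange(h,(105,110,30),(130,255,255)); org=cv2.inRange(h,(4,150,100),(17,255,255))
    for k,(x,y) in M.items():
        out=[]
        for mask,p,z in ((blue,(x,y,.07),.070),(org,(x-.062,y,.06),.0605)):
            nn,lab,st,ce=cv2.connectedComponentsWithStats(mask)
            ok=[i for i in range(1,nn) if st[i,4]>25]
            i=min(ok,key=lambda i:np.linalg.norm(ce[i]-pr(p)))
            out+=[ce[i].round(),st[i,4],bp(ce[i],z).round(4)]
            cv2.circle(bgr,tuple(int(v) for v in ce[i]),1,(0,255,0),-1)
        d=out[2]-out[5]; print(n,k,*out,'dist',np.linalg.norm(d[:2]).round(4),'yaw',np.arctan2(d[1],d[0]).round(3))
    c=bgr[180:290,220:430] if n=="scene" else bgr[180:350,230:380]
    ims.append(cv2.resize(c,(400,500) if n=="side" else (400,210),interpolation=cv2.INTER_CUBIC))
ims[0]=cv2.copyMakeBorder(ims[0],0,290,0,0,0)
cv2.imwrite("pics/crop.png",np.hstack(ims))
```

```text
scene L [406. 212.] 215 [0.5323 0.2198 0.07  ] [407. 198.] 95 [0.4718 0.244  0.0605] dist 0.0652 yaw -0.381
scene M [332. 248.] 244 [0.6162 0.0045 0.07  ] [318. 234.] 107 [ 0.5545 -0.0199  0.0605] dist 0.0663 yaw 0.377
scene R [246. 224.] 222 [ 0.4929 -0.1951  0.07  ] [253. 209.] 101 [ 0.4311 -0.1731  0.0605] dist 0.0656 yaw -0.342
side L [155. 131.] 787 [0.1518 0.8877 0.07  ] [260. 202.] 56 [0.47   0.2434 0.0605] dist 0.7186 yaw 2.03
side M [155. 131.] 787 [0.1518 0.8877 0.07  ] [311. 252.] 98 [ 0.5536 -0.0216  0.0605] dist 0.9941 yaw 1.987
side R [155. 131.] 787 [0.1518 0.8877 0.07  ] [259. 300.] 146 [ 0.4298 -0.1746  0.0605] dist 1.0981 yaw 1.827
```

View pics/crop.png

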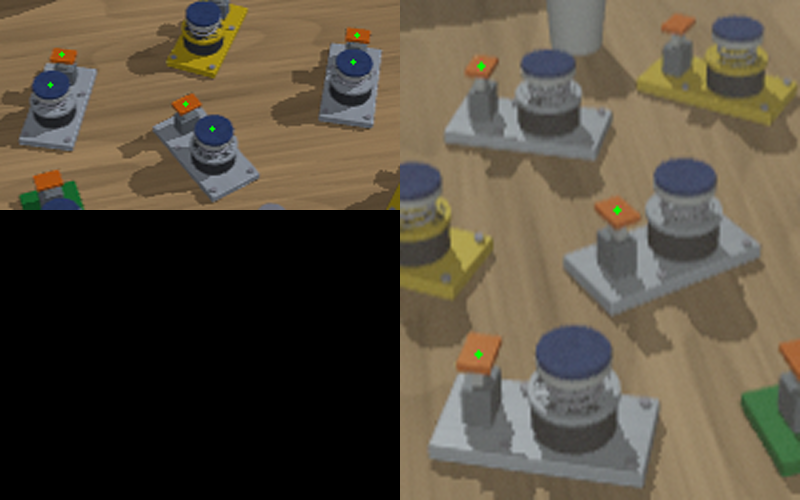

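The green dots in the crop sit on the grey mounts' pads and tags. Pad-to-tag distances come out at 65–66 mm, against the 66 mm given.
- Pads: L (.532,.219), M (.616,.004), R (.492,-.195)
- Tags: L (.471,.244), M (.554,-.021), R (.4305,-.174)

I'll move to the left pad with the fingers shut.

Request:
send_rows:
  series:
    - [28.7, -23.3, 0, 0, 0, 0, -1]
    - [28.7, -23.3, 0, 0, 0, 0, -1]
    - [28.7, -23.3, 0, 0, 0, 0, -1]
    - [28.7, -23.3, 0, 0, 0, 0, -1]
    - [28.7, -23.3, 0, 0, 0, 0, -1]
    - [28.7, -23.3, 0, 0, 0, 0, -1]
    - [28.7, -23.3, 0, 0, 0, 0, -1]
    - [28.7, -23.3, 0, 0, 0, 0, -1]
    - [28.7, -23.3, 0, 0, 0, 0, -1]
    - [28.7, -23.3, 0, 0, 0, 0, -1]
    - [28.7, -23.3, 0, 0, 0, 0, -1]
    - [28.7, -23.3, 0, 0, 0, 0, -1]

```text
time_s: 1.9
ee_pos: [0.4063, -0.0479, 0.2314]
tool_rot: [3.141, -0.0, 0.449]
contact_force: [0.5, -0.6, 0.7]
width: 0.0001
grip_force: 0.0
```

Request:
send_rows:
  series:
    - [28.7, -23.3, 0, 0, 0, 0, -1]
    - [28.7, -23.3, 0, 0, 0, 0, -1]
    - [28.7, -23.3, 0, 0, 0, 0, -1]
    - [28.7, -23.3, 0, 0, 0, 0, -1]
    - [28.7, -23.3, 0, 0, 0, 0, -1]
    - [28.7, -23.3, 0, 0, 0, 0, -1]
    - [28.7, -23.3, 20, 0, 0, 0, -1]
    - [28.7, -23.3, 20, 0, 0, 0, -1]
    - [0, 0, 40, 0, 0, 0, -1]
    - [0, 0, 40, 0, 0, 0, -1]
    - [0, 0, 20, 0, 0, 0, -1]
    - [0, 0, 0, 0, 0, 0, -1]

```text
time_s: 3.4
ee_pos: [0.5309, 0.2181, 0.09]
tool_rot: [-3.141, 0.003, 0.449]
contact_force: [0.5, -1.3, -0.1]
width: -0.0001
grip_force: 0.0
```

Request:
send_rows:
  series:
    - [0, 0, 8, 0, 0, 0, -1]
    - [0, 0, 6, 0, 0, 0, -1]
    - [0, 0, 0, 0, 0, 0, -1]
    - [0, 0, 0, 0, 0, 0, -1]

```text
time_s: 3.9
ee_pos: [0.5321, 0.2185, 0.0776]
tool_rot: [3.142, -0.0, 0.449]
contact_force: [-0.1, 0.1, 0.9]
width: -0.0004
grip_force: 0.0
```

Request:
send_rows:
  series:
    - [0, 0, 4, 0, 0, 0, -1]
    - [0, 0, 4, 0, 0, 0, -1]
    - [0, 0, 4, 0, 0, 0, -1]
    - [0, 0, 2, 0, 0, 0, -1]
    - [0, 0, 0, 0, 0, 0, -1]
    - [0, 0, 0, 0, 0, 0, -1]
    - [0, 0, 0, 0, 0, 0, -1]
    - [0, 0, 0, 0, 0, 0, -1]

```text
time_s: 4.9
ee_pos: [0.532, 0.2185, 0.0634]
tool_rot: [3.142, -0.0, 0.449]
contact_force: [1.6, 0.3, 4.0]
width: -0.0001
grip_force: 1.7
```

Request:
send_rows:
  series:
    - [0, 0, 0, 0, 0, 0, -1]
    - [0, 0, 0, 0, 0, 0, -1]

```text
time_s: 5.15
ee_pos: [0.532, 0.2185, 0.0634]
tool_rot: [3.142, -0.0, 0.449]
contact_force: [1.6, -0.3, 3.1]
width: -0.0002
grip_force: 1.7
```

Request:
send_rows:
  series:
    - [0, 0, -20, 0, 0, 0, -1]
    - [0, 0, -40, 0, 0, 0, -1]
    - [0, 0, -10, 0, 0, 0, -1]
    - [-2.2, 28.7, 0, 0, 0, 0, -1]
    - [-2.2, 28.7, 0, 0, 0, 0, -1]
    - [-2.2, 28.7, 0, 0, 0, 0, -1]
    - [-2.2, 28.7, 0, 0, 0, 0, -1]
    - [-2.2, 28.7, 0, 0, 0, 0, -1]
    - [-2.2, 28.7, 0, 0, 0, 0, -1]
    - [-2.2, 28.7, 0, 0, 0, 0, -1]
    - [-2.2, 28.7, 0, 0, 0, 0, -1]
    - [0, 0, 20, 0, 0, 0, -1]

```text
time_s: 6.65
ee_pos: [0.6166, 0.0021, 0.1132]
tool_rot: [3.141, -0.001, 0.447]
contact_force: [1.3, -0.1, -0.5]
width: 0.0001
grip_force: 0.0
```

Request:
send_rows:
  series:
    - [0, 0, 20, 0, 0, 0, -1]
    - [0, 0, 10, 0, 0, 0, -1]
    - [0, 0, 5, 0, 0, 0, -1]
    - [0, 0, 0, 0, 0, 0, -1]
    - [0, 0, 0, 0, 0, 0, -1]

```text
time_s: 7.28
ee_pos: [0.616, 0.004, 0.0789]
tool_rot: [3.141, -0.001, 0.449]
contact_force: [-0.4, 0.5, 0.6]
width: 0.0
grip_force: 0.0
```

Request:
send_rows:
  series:
    - [0, 0, 4, 0, 0, 0, -1]
    - [0, 0, 4, 0, 0, 0, -1]
    - [0, 0, 4, 0, 0, 0, -1]
    - [0, 0, 3, 0, 0, 0, -1]
    - [0, 0, 0, 0, 0, 0, -1]
    - [0, 0, 0, 0, 0, 0, -1]
    - [0, 0, 0, 0, 0, 0, -1]
    - [0, 0, 0, 0, 0, 0, -1]

```text
time_s: 8.28
ee_pos: [0.616, 0.0039, 0.064]
tool_rot: [3.141, -0.001, 0.449]
contact_force: [-1.7, 0.2, 11.2]
width: 0.0001
grip_force: 5.6
```

Request:
send_rows:
  series:
    - [0, 0, 0, 0, 0, 0, -1]
    - [0, 0, 0, 0, 0, 0, -1]

```text
time_s: 8.52
ee_pos: [0.616, 0.0039, 0.064]
tool_rot: [3.141, -0.001, 0.449]
contact_force: [-2.5, -0.0, 11.0]
width: -0.0001
grip_force: 5.6
```

The left pad took about 3.5 N at 8.6 mm and the middle about 11 N at 8 mm. Next is the right pad.

Request:
send_rows:
  series:
    - [0, 0, -20, 0, 0, 0, -1]
    - [0, 0, -40, 0, 0, 0, -1]
    - [0, 0, -10, 0, 0, 0, -1]
    - [-24.8, 15.7, 0, 0, 0, 0, -1]
    - [-24.8, 15.7, 0, 0, 0, 0, -1]
    - [-24.8, 15.7, 0, 0, 0, 0, -1]
    - [-24.8, 15.7, 0, 0, 0, 0, -1]
    - [-24.8, 15.7, 0, 0, 0, 0, -1]
    - [-24.8, 15.7, 0, 0, 0, 0, -1]
    - [-24.8, 15.7, 0, 0, 0, 0, -1]
    - [-24.8, 15.7, 0, 0, 0, 0, -1]
    - [0, 0, 20, 0, 0, 0, -1]

```text
time_s: 10.02
ee_pos: [0.491, -0.197, 0.1135]
tool_rot: [3.14, -0.001, 0.447]
contact_force: [0.6, -0.0, -0.1]
width: 0.0
grip_force: 0.0
```

Request:
send_rows:
  series:
    - [0, 0, 20, 0, 0, 0, -1]
    - [0, 0, 10, 0, 0, 0, -1]
    - [0, 0, 5, 0, 0, 0, -1]
    - [0, 0, 0, 0, 0, 0, -1]
    - [0, 0, 0, 0, 0, 0, -1]

```text
time_s: 10.65
ee_pos: [0.4918, -0.1954, 0.0788]
tool_rot: [3.141, -0.001, 0.449]
contact_force: [0.1, -0.1, 0.2]
width: -0.0002
grip_force: 0.0
```

Request:
send_rows:
  series:
    - [0, 0, 4, 0, 0, 0, -1]
    - [0, 0, 4, 0, 0, 0, -1]
    - [0, 0, 4, 0, 0, 0, -1]
    - [0, 0, 3, 0, 0, 0, -1]
    - [0, 0, 0, 0, 0, 0, -1]
    - [0, 0, 0, 0, 0, 0, -1]
    - [0, 0, 0, 0, 0, 0, -1]
    - [0, 0, 0, 0, 0, 0, -1]

```text
time_s: 11.65
ee_pos: [0.4916, -0.1954, 0.0635]
tool_rot: [3.141, -0.0, 0.449]
contact_force: [-0.6, -0.3, 6.7]
width: 0.0002
grip_force: 3.4
```

Request:
send_rows:
  series:
    - [0, 0, 0, 0, 0, 0, -1]
    - [0, 0, 0, 0, 0, 0, -1]

```text
time_s: 11.9
ee_pos: [0.4917, -0.1954, 0.0635]
tool_rot: [3.141, -0.0, 0.449]
contact_force: [-0.0, -0.3, 6.8]
width: -0.0003
grip_force: 3.4
```

Forces were about 3.5 N left, 11 N middle and 6.8 N right, so the left pad is the softest. I'll go to its tag.

Request:
send_rows:
  series:
    - [0, 0, -20, 0, 0, 0, -1]
    - [0, 0, -40, 0, 0, 0, -1]
    - [0, 0, -10, 0, 0, 0, -1]

```text
time_s: 12.28
ee_pos: [0.4923, -0.1957, 0.1353]
tool_rot: [3.14, -0.002, 0.449]
contact_force: [-0.1, -0.1, -1.0]
width: -0.0
grip_force: 0.0
```

Request:
send_rows:
  series:
    - [14.3, -33.7, 0, 0, 0, 0, -1]
    - [14.3, -33.7, 0, 0, 0, 0, -1]
    - [14.3, -33.7, 0, 0, 0, 0, -1]
    - [14.3, -33.7, 0, 0, 0, 0, -1]
    - [14.3, -33.7, 0, 0, 0, 0, -1]
    - [14.3, -33.7, 0, 0, 0, 0, -1]
    - [14.3, -33.7, 0, 0, 0, 0, -1]
    - [14.3, -33.7, 0, 0, 0, 0, -1]
    - [14.3, -33.7, 0, 0, 0, 0, -1]
    - [14.3, -33.7, 0, 0, 0, 0, -1]
    - [14.3, -33.7, 0, 0, 0, 0, -1]
    - [14.3, -33.7, 0, 0, 0, 0, -1]

```text
time_s: 13.78
ee_pos: [0.4733, 0.2379, 0.1325]
tool_rot: [-3.135, 0.001, 0.462]
contact_force: [0.3, -0.0, 0.3]
width: -0.0003
grip_force: 0.0
```

Request:
send_rows:
  series:
    - [0, 0, 30, 0, 0, 0, -1]
    - [0, 0, 20, 0, 0, 0, -1]
    - [0, 0, 10, 0, 0, 0, -1]
    - [0, 0, 0, 0, 0, 0, -1]
    - [0, 0, 0, 0, 0, 0, -1]

```text
time_s: 14.4
ee_pos: [0.4742, 0.2371, 0.074]
tool_rot: [-3.135, -0.001, 0.46]
contact_force: [-0.5, -0.0, 1.2]
width: 0.0001
grip_force: 0.0
```

Request:
send_rows:
  series:
    - [0, -7.3, 0, 0, 0, 0, -1]
    - [0, 0, 8, 0, 0, 0, -1]
    - [0, 0, 4, 0, 0, 0, -1]
    - [0, 0, 4, 0, 0, 0, -1]
    - [0, 0, 4, 0, 0, 0, -1]
    - [0, 0, 4, 0, 0, 0, -1]
    - [0, 0, 2, 0, 0, 0, -1]
    - [0, 0, 0, 0, 0, 0, -1]
    - [0, 0, 0, 0, 0, 0, -1]
    - [0, 0, 0, 0, 0, 0, -1]

```text
time_s: 15.65
ee_pos: [0.4719, 0.2406, 0.0478]
tool_rot: [-3.132, -0.0, 0.466]
contact_force: [-5.9, -1.0, 14.0]
width: -0.0003
grip_force: 6.9
```

The tag is at its stop: z is 0.048 and the force rose to 14 N. I'll lift off and check.

Request:
send_rows:
  series:
    - [0, 0, -10, 0, 0, 0, -1]
    - [0, 0, -40, 0, 0, 0, -1]
    - [0, 0, -40, 0, 0, 0, -1]
    - [0, 0, -40, 0, 0, 0, -1]
    - [-30, 0, -20, 0, 0, 0, -1]
    - [-30, 0, 0, 0, 0, 0, -1]
    - [0, 0, 0, 0, 0, 0, -1]
    - [0, 0, 0, 0, 0, 0, -1]

```text
time_s: 16.65
ee_pos: [0.4196, 0.2125, 0.1976]
tool_rot: [-3.132, -0.001, 0.466]
contact_force: [0.1, 0.4, -0.5]
width: 0.0005
grip_force: 0.0
```

Run:
```python
from plant import optics
import cv2
b=optics.capture("side")[:,:,::-1]; cv2.imwrite("pics/side1.png",cv2.resize(b[160:400,200:500],(750,600),interpolation=cv2.INTER_CUBIC))
```

```text
(no output)
```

View pics/side1.png

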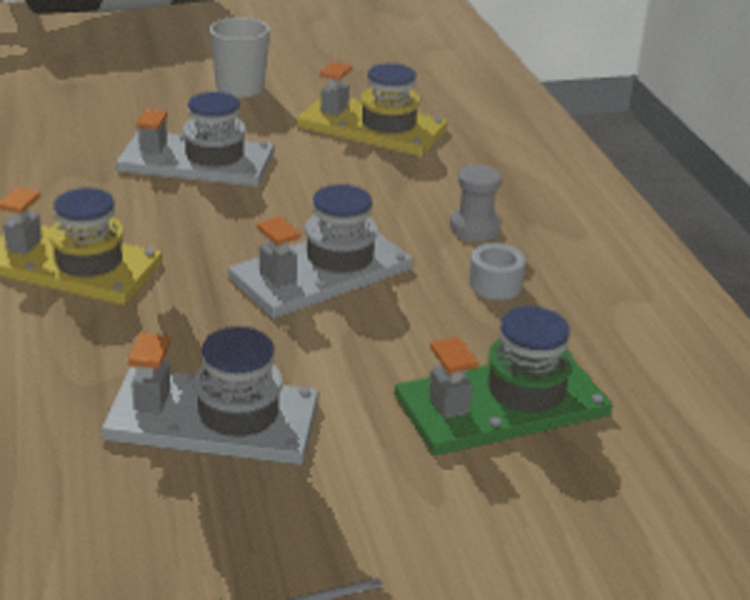

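The left grey mount's tag (crop pixel 152,118) is down against its housing. The middle tag (278,230) and right tag (150,348) are still up, all pads are free, and nothing else has moved.

```bash
python3 -c "
from plant import sign_off
print(sign_off())"
```

```text
the job is handed in; nothing more can be done
None
```

The left cushion is the softest (about 3.5 N, against 11 N middle and 7 N right, at 8–9 mm); its tag is fully down, the other two tags are up, all pads are free, nothing loose was seen to move, and the job is handed in (no verdict returned).

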